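# Feel the rim of a washed dough box for chips

### The arm

A 7-joint arm with a two-finger parallel gripper is mounted at the origin on the work surface. World frame = base frame: x ahead of the robot, y to its left, z up, the work surface at z = 0. Lengths are in m, angles in rad, forces in N, time in s.
With the tool pointing down it reaches from about 0.35 to 0.9 m from the base axis. Payload 8.1 kg.
Tool frame: the origin (TCP) lies at the very end of the fingers, on their centre line; the grasp point (between the pads) lies 19 mm behind it (grip_point_offset is the distance from the TCP to the grasp point, in m); z points along the fingers, x is the direction in which the jaws open and shut, and the axes are right-handed (so a half turn about z gives the same grasp; the last joint's range is limited). The gripper opens to 92 mm and grips with 3 to 60 N. Pads are 19 mm wide; open, the fingers measure 130 mm over their backs; the gripper's body (75 mm by 190 mm) begins 47 mm behind the grasp point.
Start: joints at [-1.271, 0.434, 0.025, 1.573, -0.012, 1.134, -0.075], TCP at [0.245, 0.575, 0.227] pointing down, gripper open.
Joint ranges: [-2.62, 2.62], [-0.44, 2.09], [-1.27, 1.32], [0.08, 2.57], [-1.32, 4.46], [0.12, 2], [-2.74, 2.74]. Speed limits (rad/s): [2.22, 2.22, 3.01, 3.01, 3.14, 3.14, 3.14].

### API

Orientations are given as a rotation vector (axis times angle).
In Python, from cell import observe, get_image, camera_model, sign_off, grip_point_offset gives the robot as it stands.
- The arm moves only by the tool play_rows, never from a script. Its argument "rows" is a list of rows, each a list of 7 numbers: the shift along the tool's x, y, z as a fraction of full scale, then the turn, a rotation vector about the tool's x, y, z as a fraction of full scale, then the closure, from -1 (fully open) to 1 (shut). A call has 1 to 5 rows; each row shifts and turns the pose as measured when the row begins, along the tool's axes as they then stand; what a row does not reach is not made up. Full scale, the value 1, is 0.15 m for a shift and 0.5 rad for a turn. A row lasts 1/10 s, in which the tool goes at most 50 mm and 8.59 degrees, less where a joint would pass 70% of its speed; a pose out of reach is approached as far as the arm can. A call with a number of a shift or a turn outside -1 to 1 is refused whole. A call with a gripper value outside its range is refused whole. The fingers move at their own pace and stop on an object; "force" is the grip in N (left out, the last holds). Time passes only in rows, so rows that do not move let the fingers close. It gives the time, the measured TCP pose, the force and the opening at its end, in the units of the state.
- observe(): the state, without advancing time (a new reading comes with each control period).
- get_image(name): name is "side" or "top"; returns the picture (400x640x3 uint8, blue, green, red); there is no depth.
- camera_model(name): a dict with "K" (3x3 intrinsics, pixels), "dist" ([k1, k2, p1, p2, k3] as OpenCV has them; the pictures are not rectified), "R" (3x3) and "t" (3): a world point X has camera coordinates R X + t. Camera axes: x right, y down, z forward; pixel columns grow to the right and rows downward; lengths in m; the calibration is good to about 2 mm. A picture is of the moment at which its call begins. camera_model takes no time and is no camera call.
- sign_off(): hands the job in, once; it reports no verdict.
The state is a dict: "clock": time; "joints": joint angles; "dq": joint speeds; "joint_efforts": joint torques, N m; "position": TCP position; "ee_rot": TCP orientation; "force": force on the tool from outside, world axes, zero at the start; "ft_torque": the same for the moment, N m; "width": opening from 0.0 (shut) to 1.0 (fully open).
Only numpy, scipy, OpenCV 4.12 (cv2) and the standard library are available. Lean on these libraries where they do the work, as an engineer would, in place of code of your own. Each camera call takes 0.05 s, during which the arm holds its last target.

### The job

The open white dough box is back from the wash: feel its rim for chips before dough goes in. With the fingers closed and their tips resting lightly on top of the rim, start at the left-hand end of the long side nearest the robot, run along that side to the right, round the corner, and on along the short side to the hand grip in its middle, then take the hand away. Touch gently, do not shove, tip or lift the box, and leave everything else on the bench and in the box alone.

Things in the scene. Friction and masses are not known exactly. Their poses are not given: they have to be found in the camera images.
- dough_box: Open empty white plastic box, 400 x 300 mm, 120 mm high, 1.3 kg, rigid, loose on the bench. Origin: centre of its underside; x away from the robot, y to its left along the long side, z up. Rim: round bead 12 mm thick, top line at z = 120 mm, along x = -144 mm (near side), y = -194 mm (right side), corners of 45 mm radius. Hand grip: ledge at the middle of each short side, 13 mm out, 22 mm below the rim's top.
- rim_1: Piece 1 of 9 of the stretch of rim to be felt, numbered in the order from left to right: left-hand end of the straight part of the near long side; 50 mm long and not set off from its neighbours in any way. Origin: on the highest line of the rim, half-way along the piece; axes as the box's.
- rim_2: Piece 2 of 9 of the stretch of rim to be felt, numbered in the order from left to right: near long side, piece 2 of 6 from the left; 50 mm long and not set off from its neighbours in any way. Origin: on the highest line of the rim, half-way along the piece; axes as the box's.
- rim_3: Piece 3 of 9 of the stretch of rim to be felt, numbered in the order from left to right: near long side, piece 3 of 6 from the left; 50 mm long and not set off from its neighbours in any way. Origin: on the highest line of the rim, half-way along the piece; axes as the box's.
- rim_4: Piece 4 of 9 of the stretch of rim to be felt, numbered in the order from left to right: near long side, piece 4 of 6 from the left; 50 mm long and not set off from its neighbours in any way. Origin: on the highest line of the rim, half-way along the piece; axes as the box's.
- rim_5: Piece 5 of 9 of the stretch of rim to be felt, numbered in the order from left to right: near long side, piece 5 of 6 from the left; 50 mm long and not set off from its neighbours in any way. Origin: on the highest line of the rim, half-way along the piece; axes as the box's.
- rim_6: Piece 6 of 9 of the stretch of rim to be felt, numbered in the order from left to right: near long side, piece 6 of 6 from the left; 50 mm long and not set off from its neighbours in any way. Origin: on the highest line of the rim, half-way along the piece; axes as the box's.
- rim_7: Piece 7 of 9 of the stretch of rim to be felt, numbered in the order from left to right: the right-hand near corner (its origin is half-way round the corner); 71 mm long and not set off from its neighbours in any way. Origin: on the highest line of the rim, half-way along the piece; axes as the box's.
- rim_8: Piece 8 of 9 of the stretch of rim to be felt, numbered in the order from left to right: right-hand short side, first piece after the corner; 54 mm long and not set off from its neighbours in any way. Origin: on the highest line of the rim, half-way along the piece; axes as the box's.
- rim_9: Piece 9 of 9 of the stretch of rim to be felt, numbered in the order from left to right: right-hand short side, at the hand grip in its middle: this piece ends 20 mm past the middle; 65 mm long and not set off from its neighbours in any way. Origin: on the highest line of the rim, half-way along the piece; axes as the box's.
- bowl_scraper: Grey plastic bowl scraper, 75 x 130 x 8 mm, lying loose on the floor inside the box. Origin: centre of its underside. A bystander.
- dredger: Aluminium flour dredger, 72 mm in diameter, 104 mm high, standing loose to the left of the box. Origin: centre of its underside. A bystander.
- bench_knife: Steel bench knife with a wooden handle, 120 x 150 mm, 25 mm high, lying loose between the robot and the box. Origin: under its middle. A bystander.
- pastry_brush: Pastry brush with a wooden handle, 210 mm long, lying loose to the right of the box. Origin: under its middle. A bystander.
- yeast_jar: Glass jar with a steel cap, 72 mm in diameter, 110 mm high, standing loose to the right of the box. Origin: centre of its underside. A bystander.

How it is judged:
On the way, in this order (a step that is already met when the one before it is completed fails the run):
1. the fingertips, held together, rest lightly on piece 1 of the rim (left-hand end of the straight part of the near long side) (contact force between the fingers and rim_1 between 0.2 and 20 N and horizontal distance between the grasp point and rim_1 below 0.035 m), for 0.06 s.
2. the fingertips, held together, rest lightly on piece 2 of the rim (near long side, piece 2 of 6 from the left) (contact force between the fingers and rim_2 between 0.2 and 20 N and horizontal distance between the grasp point and rim_2 below 0.035 m), for 0.06 s.
3. the fingertips, held together, rest lightly on piece 3 of the rim (near long side, piece 3 of 6 from the left) (contact force between the fingers and rim_3 between 0.2 and 20 N and horizontal distance between the grasp point and rim_3 below 0.035 m), for 0.06 s.
4. the fingertips, held together, rest lightly on piece 4 of the rim (near long side, piece 4 of 6 from the left) (contact force between the fingers and rim_4 between 0.2 and 20 N and horizontal distance between the grasp point and rim_4 below 0.035 m), for 0.06 s.
5. the fingertips, held together, rest lightly on piece 5 of the rim (near long side, piece 5 of 6 from the left) (contact force between the fingers and rim_5 between 0.2 and 20 N and horizontal distance between the grasp point and rim_5 below 0.035 m), for 0.06 s.
6. the fingertips, held together, rest lightly on piece 6 of the rim (near long side, piece 6 of 6 from the left) (contact force between the fingers and rim_6 between 0.2 and 20 N and horizontal distance between the grasp point and rim_6 below 0.035 m), for 0.06 s.
7. the fingertips, held together, rest lightly on piece 7 of the rim (the right-hand near corner) (contact force between the fingers and rim_7 between 0.2 and 20 N and horizontal distance between the grasp point and rim_7 below 0.035 m), for 0.06 s.
8. the fingertips, held together, rest lightly on piece 8 of the rim (right-hand short side, first piece after the corner) (contact force between the fingers and rim_8 between 0.2 and 20 N and horizontal distance between the grasp point and rim_8 below 0.035 m), for 0.06 s.
9. the fingertips, held together, rest lightly on piece 9 of the rim (right-hand short side, at the hand grip in its middle) (contact force between the fingers and rim_9 between 0.2 and 20 N and horizontal distance between the grasp point and rim_9 below 0.035 m), for 0.06 s.
At the end, for the whole second after the job is handed in: The rim has been felt lightly (0.2 to 20 N) piece by piece in order from left to right, round the corner and to the hand grip; the box stands at rest within 15 mm of where it was, flat on the bench (under 0.03 rad), and every other loose thing is within 20 mm of where it was (distance of dough_box from where it was at the start of the episode below 0.015 m and angle between dough_box's own z axis and vertical below 0.03 rad and linear speed of dough_box below 0.02 m/s and distance of each of bowl_scraper, dredger, bench_knife, pastry_brush, yeast_jar from where it was at the start of the episode below 0.02 m); the robot touches nothing.
It fails at once if the box is knocked or leaned on by the fingers with over 60 N (contact force between the fingers and dough_box above 60 N).
It fails at once if the box is shoved more than 15 mm, lifted or tipped (distance of dough_box from where it was at the start of the episode above 0.015 m or height (world z) of dough_box above 0.008 m or angle between dough_box's own z axis and vertical above 0.05 rad).
It fails at once if another thing on the bench or in the box is touched by the fingers or moved by more than 20 mm (contact force between the fingers and bowl_scraper above 0.5 N or contact force between the fingers and dredger above 0.5 N or contact force between the fingers and bench_knife above 0.5 N or contact force between the fingers and pastry_brush above 0.5 N or contact force between the fingers and yeast_jar above 0.5 N or distance of any of bowl_scraper, dredger, bench_knife, pastry_brush, yeast_jar from where it was at the start of the episode above 0.02 m).
It also fails if it takes over 51 s, if anything falls off the work surface, if the arm or the gripper's body presses on something with over 40 N, if the wrist force passes 120 N, or if a joint passes its speed limit or range.

## Working session

There is one attempt and no reset: what is moved stays moved. The work goes in short steps, Python scripts to look and compute and a tool call to move; the robot and the scene stay as the last step left them, time stands still between calls to the robot, and variables do not carry over. Pictures are saved under pics/ and viewed, and the job is handed in when it is done.

Besides the shell and the picture viewer there is one more tool, called as name(argument=value, ...) on one line, values as JSON. play_rows: Moves the arm, as the interface text tells. Its arguments: {"type":"object","properties":{"rows":{"type":"array","items":{"type":"array","items":{"type":"number"}}},"force":{"type":"number"}},"required":["rows"]}

```bash
ls; mkdir -p pics; python3 - <<'E'
from cell import *
import cv2
print(observe()); print(grip_point_offset)
for n in("top","side"):
    cv2.imwrite(f"pics/{n}0.png",get_image(n)); print(n,camera_model(n))
E
```

```text
pics
{'clock': 0.0, 'joints': array([-1.27060943,  0.43522773,  0.02497391,  1.57410779, -0.01162861,
        1.13399032, -0.07510025]), 'dq': array([-0.00119508, -0.0015015 ,  0.0009502 ,  0.00158063, -0.00218405,
        0.00015139,  0.00098546]), 'joint_efforts': array([ 1.04026178e-04, -6.67840362e+01,  9.84897874e-01, -3.14462793e+01,
       -6.05093781e-02,  4.25470644e-02,  1.74946308e-04]), 'position': array([0.24483215, 0.57448802, 0.22593789]), 'ee_rot': array([ 2.62016952e+00,  1.73153256e+00, -1.97173763e-03]), 'force': array([-0.60401517, -0.51606084, -0.22283711]), 'ft_torque': array([-0.04681493,  0.02104126, -0.01157749]), 'width': 0.9976801949513638}
0.0188
top {'K': array([[395.947305  ,   0.        , 319.88806634],
       [  0.        , 395.947305  , 202.85451967],
       [  0.        ,   0.        ,   1.        ]]), 'dist': array([-0.03809912,  0.        ,  0.        ,  0.        ,  0.        ]), 'R': array([[ 0.02798856, -0.99957081, -0.00865097],
       [-0.99303086, -0.02681219, -0.11476418],
       [ 0.11448298,  0.01180276, -0.99335509]]), 't': array([-0.00277982,  0.55459816,  0.96504391])}
side {'K': array([[479.47297695,   0.        , 318.73281737],
       [  0.        , 479.47297695, 205.33040372],
       [  0.        ,   0.        ,   1.        ]]), 'dist': array([-0.10091854,  0.        ,  0.        ,  0.        ,  0.        ]), 'R': array([[ 0.9671716 , -0.25412207,  0.0010345 ],
       [-0.15243702, -0.58341262, -0.79774223],
       [ 0.20332745,  0.77139594, -0.60299773]]), 't': array([-0.53308631,  0.16556177,  1.03093872])}
```

View pics/top0.png

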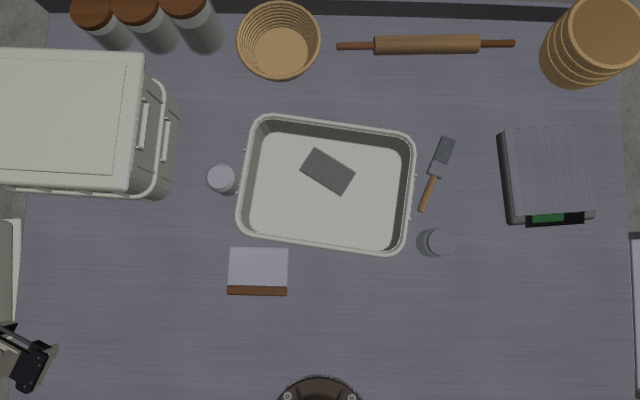

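View pics/side0.png

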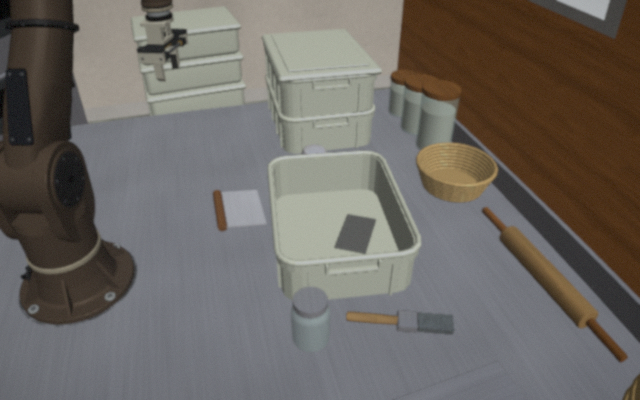

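The top picture shows the box rim with corners near (250,117), (413,125), (404,253) and (237,236). The scraper is inside it, the jar is at (440,241), the brush at (436,175), the dredger at (222,179) and the knife at (258,270). Next I'll fit the rim outline.

```bash
cat > h.py <<'E'
import numpy as np, cv2
from cell import camera_model
def proj(n,P):
    c=camera_model(n); r,_=cv2.Rodrigues(np.array(c["R"]))
    return cv2.projectPoints(np.asarray(P,float).reshape(-1,1,3),r,np.array(c["t"]),np.array(c["K"]),np.array(c["dist"]))[0].reshape(-1,2)
def ray(n,uv,z):
    c=camera_model(n); p=cv2.undistortPoints(np.array(uv,float).reshape(-1,1,2),np.array(c["K"]),np.array(c["dist"])).reshape(-1,2)
    R=np.array(c["R"]);o=-R.T@np.array(c["t"]);d=np.c_[p,np.ones(len(p))]@R
    return o+d*((z-o[2])/d[:,2])[:,None]
def rrect(hx,hy,r,n=16,m=20):
    pts=[]
    for cx,cy,a0 in((hx-r,hy-r,0),(-hx+r,hy-r,90),(-hx+r,-hy+r,180),(hx-r,-hy+r,270)):
        a=np.radians(np.linspace(a0,a0+90,n)); pts.append(np.c_[cx+r*np.cos(a),cy+r*np.sin(a)])
    p=np.vstack(pts); p=np.vstack([p,p[:1]])
    s=np.r_[0,np.cumsum(np.hypot(*np.diff(p,axis=0).T))]; q=np.linspace(0,s[-1],400)[:-1]
    return np.c_[np.interp(q,s,p[:,0]),np.interp(q,s,p[:,1])]
def place(p,x,y,a,z):
    c,s=np.cos(a),np.sin(a); return np.c_[x+c*p[:,0]-s*p[:,1],y+s*p[:,0]+c*p[:,1],np.full(len(p),z)]
E
python3 - <<'E'
from h import *
from scipy.optimize import minimize
res={}
for n in("top","side"):
    im=cv2.imread(f"pics/{n}0.png"); 
    if n=="top": print(im[186,330],im[240,330],im[300,330], im[120,330])
d=cv2.imread("pics/top0.png").astype(float); s=cv2.imread("pics/side0.png").astype(float)
# yellowness: white box is greenish-warm, bench bluish
def chan(d): return cv2.GaussianBlur(d[:,:,1]-d[:,:,0],(0,0),1)
T,S=chan(d),chan(s)
def samp(I,uv): return cv2.remap(I.astype(np.float32),uv[:,None,0].astype(np.float32),uv[:,None,1].astype(np.float32),1).ravel()
# rim centre line bright: intensity contrast inside/outside outer edge + bright bead
GT=cv2.GaussianBlur(d.sum(2)/3,(0,0),.8); GS=cv2.GaussianBlur(s.sum(2)/3,(0,0),.8)
mid=rrect(.144,.194,.045); out=rrect(.158,.208,.059); inn=rrect(.132,.182,.033)
def cost(p,w=(1,1)):
    c=0
    for k,(n,I) in enumerate((("top",GT),("side",GS))):
        if w[k]==0: continue
        m=samp(I,proj(n,place(mid,*p,.118)));o=samp(I,proj(n,place(out,*p,.114)));i=samp(I,proj(n,place(inn,*p,.114)))
        c-=w[k]*(2*m-o-i).mean()
    return c
cor=ray("top",[(250,117),(413,125),(404,253),(237,236)],.118);print(cor)
x,y=cor[:,:2].mean(0);a=np.arctan2(*(cor[0]-cor[3])[[1,0]]);print(x,y,a)
for w in((1,1),(1,0),(0,1)):
    best=min((minimize(cost,(x+dx,y+dy,a+da),args=(w,),method="Nelder-Mead",options=dict(initial_simplex=[(x+dx,y+dy,a+da),(x+dx+.01,y+dy,a+da),(x+dx,y+dy+.01,a+da),(x+dx,y+dy,a+da+.05)])) for dx in(-.01,0,.01) for dy in(-.01,0,.01) for da in (-.05,0)),key=lambda r:r.fun)
    print(w,best.x,best.fun)
    if w==(1,1): b=best.x
for n in("top","side"):
    im=cv2.imread(f"pics/{n}0.png"); uv=proj(n,place(mid,*b,.12))
    u0,v0=np.maximum(uv.min(0)-30,0).astype(int);u1,v1=(uv.max(0)+30).astype(int)
    big=cv2.resize(im[v0:v1,u0:u1],None,fx=3,fy=3,interpolation=2)
    for q in (uv-[u0,v0]+.5)*3: cv2.circle(big,tuple(int(t) for t in q),1,(0,0,255),-1)
    cv2.imwrite(f"pics/fit_{n}.png",big)
    print(big.shape)
E
```

```text
[87 89 90] [156 162 162] [112 104 103] [116 113 114]
[[ 0.74474944  0.18269711  0.118     ]
 [ 0.7350586  -0.20270952  0.118     ]
 [ 0.43529991 -0.18237703  0.118     ]
 [ 0.46320069  0.19869457  0.118     ]]
0.5945771599316708 -0.0009237150250055379 -0.056758480003721315Traceback (most recent call last):
  File "<stdin>", line 25, in <module>
  File "<stdin>", line 25, in <genexpr>
    res = _minimize_neldermead(fun, x0, args, callback, bounds=bounds,
                               **options)
    fsim[j] = func(sim[j])
              ~~~~^^^^^^^^
    fx = function(np.copy(x), *(wrapper_args + args))
  File "<stdin>", line 19, in cost
  File "h.py", line 4, in proj
    c=camera_model(n); r,_=cv2.Rodrigues(np.array(c["R"]))
ValueError: time passes only in moves, steps and waits
```

```bash
sed -i 's/^from cell import camera_model/from cell import camera_model as _cm\nimport functools\ncamera_model=functools.lru_cache(None)(_cm)/' h.py
cat > fit.py <<'E'
from h import *
import sys
from scipy.optimize import minimize
def samp(I,uv): return cv2.remap(I.astype(np.float32),uv[:,None,0].astype(np.float32),uv[:,None,1].astype(np.float32),1).ravel()
def fit(tag,draw=True):
    I={n:cv2.GaussianBlur(cv2.imread(f"pics/{n}{tag}.png").astype(np.float32).mean(2),(0,0),.8) for n in("top","side")}
    mid=rrect(.144,.194,.045); out=rrect(.158,.208,.059); inn=rrect(.132,.182,.033)
    def cost(p,w=(1,1)):
        c=0
        for k,n in enumerate(("top","side")):
            if w[k]==0: continue
            m,o,i=(samp(I[n],proj(n,place(s,*p,z))) for s,z in((mid,.118),(out,.114),(inn,.114)))
            c-=w[k]*(2*m-o-i).mean()
        return c
    x,y,a=.594,-.001,-.05
    for w in((1,1),(1,0),(0,1)):
        best=min((minimize(cost,(x+dx,y+dy,a+da),args=(w,),method="Nelder-Mead",options=dict(initial_simplex=[(x+dx,y+dy,a+da),(x+dx+.01,y+dy,a+da),(x+dx,y+dy+.01,a+da),(x+dx,y+dy,a+da+.05)])) for dx in(-.01,0,.01) for dy in(-.01,0,.01) for da in (-.05,0)),key=lambda r:r.fun)
        print(w,best.x,best.fun)
        if w==(1,1): b=best.x
    if draw:
      for n in("top","side"):
        im=cv2.imread(f"pics/{n}{tag}.png"); uv=proj(n,place(mid,*b,.12))
        u0,v0=np.maximum(uv.min(0)-30,0).astype(int);u1,v1=(uv.max(0)+30).astype(int)
        big=cv2.resize(im[v0:v1,u0:u1],None,fx=3,fy=3,interpolation=2)
        for q in (uv-[u0,v0]+.5)*3: cv2.circle(big,tuple(int(t) for t in q),1,(0,0,255),-1)
        cv2.imwrite(f"pics/fit{tag}_{n}.png",big)
    return b
if __name__=="__main__": fit(sys.argv[1])
E
python3 fit.py 0
```

```text
(1, 1) [ 0.59180006 -0.00263953 -0.12501688] -142.70675659179688
(1, 0) [ 0.59163887 -0.00191772 -0.12506363] -88.6662368774414
(0, 1) [ 0.59187349 -0.00507052 -0.12551865] -57.62309265136719
```

View pics/fit0_top.png

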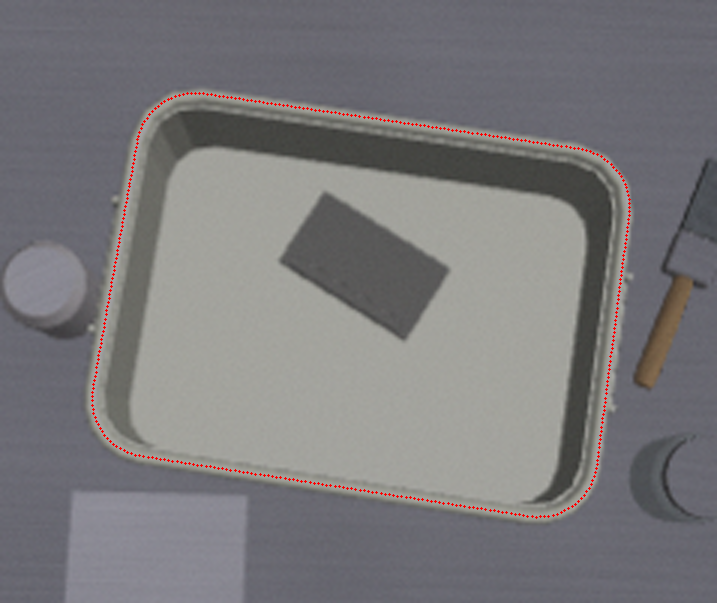

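View pics/fit0_side.png

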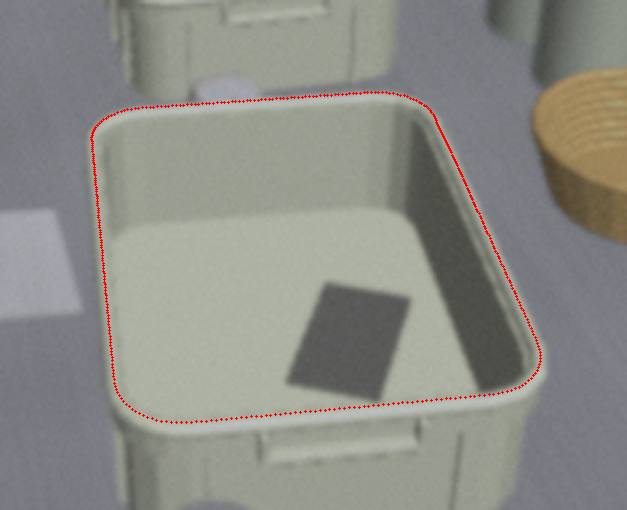

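The overlay follows the rim bead within about 1–2 px in both views. So the box is at (0.592, -0.003) with yaw -0.125 rad. Next I'll plan the path.

```bash
cat > st.py <<'E'
import numpy as np
from cell import observe
from scipy.spatial.transform import Rotation as Ro
B=np.array([.5917,-.0025]);A=-.125
Rb=np.array([[np.cos(A),-np.sin(A)],[np.sin(A),np.cos(A)]])
def st():
    o=observe(); R=Ro.from_rotvec(o["ee_rot"]).as_matrix(); p=o["position"]
    return o,R,p
def show():
    o,R,p=st()
    print("t",round(o["clock"],2),"pos",p.round(4),"box",(Rb.T@(p[:2]-B)).round(4),"F",o["force"].round(2),"w",round(o["width"],3))
    print("toolx",R[:,0].round(3),"tooly",R[:,1].round(3),"z",R[:,2].round(3),"toolx in box",(Rb.T@R[:2,0]).round(3),"q",o["joints"].round(2))
def to(bx,by,z,deg=None):
    o,R,p=st(); g=np.r_[B+Rb@[bx,by],z]; d=R.T@(g-p)
    print("goal",g.round(4),"tool shift m",d.round(4),"frac",(d/.15).round(3))
    # target: tool x = -box y?? choose nearest of 4
    for k in range(4):
        a=A+k*np.pi/2; X=np.array([np.cos(a),np.sin(a),0]);Z=np.array([0,0,-1.]);T=np.c_[X,np.cross(Z,X),Z]
        print(k,"turn frac",(Ro.from_matrix(R.T@T).as_rotvec()/.5).round(3))
E
python3 -c "
from st import *
show(); to(-.144,.130,.16)
from h import *
print(ray('top',[(160,195),(145,185)],.25))"
```

```text
t 0.1 pos [0.2449 0.5745 0.226 ] box [-0.4161  0.5293] F [ 1.04  0.26 -0.21] w 1.002
toolx [ 0.392  0.92  -0.001] tooly [ 0.92  -0.392  0.   ] z [-0.    -0.001 -1.   ] toolx in box [0.274 0.962] q [-1.27  0.44  0.02  1.57 -0.01  1.13 -0.08]
goal [0.465  0.1444 0.16  ] tool shift m [-0.3092  0.3712  0.0665] frac [-2.061  2.474  0.443]
0 turn frac [2.000e-03 2.000e-03 2.586e+00]
1 turn frac [-0.     0.003 -0.556]
2 turn frac [-2.000e-03  2.000e-03 -3.697e+00]
3 turn frac [4.000e-03 0.000e+00 5.727e+00]
[[0.5364626  0.32799466 0.25      ]
 [0.55577981 0.3599764  0.25      ]]
```

play_rows(rows=[[-0.2,0.24,0,0,0,0,1],[-0.2,0.24,0,0,0,0,1],[-0.2,0.24,0,0,0,0,1],[-0.2,0.24,0,0,0,0,1],[-0.2,0.24,0,0,0,0,1]], force=20)

```text
clock: 0.6
position: [0.3494, 0.3652, 0.2228]
ee_rot: [-2.609, -1.748, 0.008]
force: [1.7, 0.0, -0.5]
width: 0.617
```

```bash
python3 -c "
from st import *
show(); to(-.144,.130,.16)"
```

```text
t 0.6 pos [0.3494 0.3652 0.2228] box [-0.2862  0.3346] F [ 1.73  0.   -0.46] w 0.617
toolx [ 0.38   0.925 -0.004] tooly [ 0.925 -0.38  -0.004] z [-0.005 -0.002 -1.   ] toolx in box [0.262 0.965] q [-0.98  0.25  0.08  1.87 -0.03  1.03  0.29]
goal [0.465  0.1444 0.16  ] tool shift m [-0.16    0.1911  0.0627] frac [-1.067  1.274  0.418]
0 turn frac [-1.000e-03  1.100e-02  2.611e+00]
1 turn frac [-0.008  0.006 -0.53 ]
2 turn frac [-1.100e-02 -2.000e-03 -3.672e+00]
3 turn frac [0.009 0.012 5.753]
```

play_rows(rows=[[-0.2,0.24,0,0,0,0,1],[-0.2,0.24,0,0,0,0,1],[-0.2,0.24,0,0,0,-0.18,1],[0,0,0,0,0,-0.18,1],[0,0,0,0,0,-0.18,1]], force=20)

```text
clock: 1.1
position: [0.4193, 0.2267, 0.2222]
ee_rot: [2.354, 2.079, -0.011]
force: [0.3, 1.2, -0.7]
width: 0.181
```

```bash
python3 -c "
from st import *
show(); to(-.144,.130,.14)"
```

```text
t 1.1 pos [0.4193 0.2267 0.2222] box [-0.1996  0.206 ] F [ 0.29  1.21 -0.7 ] w 0.181
toolx [ 0.124  0.992 -0.006] tooly [ 0.992 -0.124 -0.004] z [-0.005 -0.005 -1.   ] toolx in box [-0.001  1.   ] q [-0.72  0.2   0.13  1.93 -0.03  1.02  0.87]
goal [0.465  0.1444 0.14  ] tool shift m [-0.0756  0.0559  0.0824] frac [-0.504  0.372  0.549]
0 turn frac [2.000e-03 1.500e-02 3.144e+00]
1 turn frac [-0.008  0.011  0.002]
2 turn frac [-1.500e-02  2.000e-03 -3.139e+00]
3 turn frac [-0.018 -0.013 -6.281]
```

play_rows(rows=[[-0.25,0.2,0,0,0,0,1],[-0.25,0.18,0.1,0,0,0,1],[0,0,0.2,0,0,0,1],[0,0,0.15,0,0,0,1],[0,0,0,0,0,0,1]], force=20)

```text
clock: 1.6
position: [0.469, 0.1406, 0.1531]
ee_rot: [2.351, 2.081, -0.008]
force: [0.1, 0.2, -0.0]
width: 0.002
```

```bash
python3 - <<'E'
from st import *
import cv2
from cell import get_image
from h import proj
show(); to(-.144,.130,.12)
o,R,p=st()
for n in("top","side"):
    im=get_image(n); cv2.imwrite(f"pics/{n}1.png",im)
    u,v=proj(n,[p])[0].astype(int); print(u,v)
    cv2.imwrite(f"pics/z1{n}.png",cv2.resize(im[max(v-60,0):v+60,max(u-80,0):u+80],None,fx=4,fy=4,interpolation=2))
E
```

```text
t 1.6 pos [0.469  0.1406 0.1531] box [-0.1396  0.1266] F [ 0.06  0.24 -0.03] w 0.002
toolx [ 0.121  0.993 -0.005] tooly [ 0.993 -0.121 -0.002] z [-0.003 -0.005 -1.   ] toolx in box [-0.003  1.   ] q [-0.55  0.3   0.18  2.   -0.07  0.85  1.12]
goal [0.465  0.1444 0.12  ] tool shift m [ 0.0035 -0.0043  0.0331] frac [ 0.024 -0.029  0.221]
0 turn frac [0.005 0.011 3.148]
1 turn frac [-0.004  0.01   0.007]
2 turn frac [-0.011  0.005 -3.135]
3 turn frac [-0.016 -0.007 -6.276]
260 233
270 159
```

View pics/z1side.png

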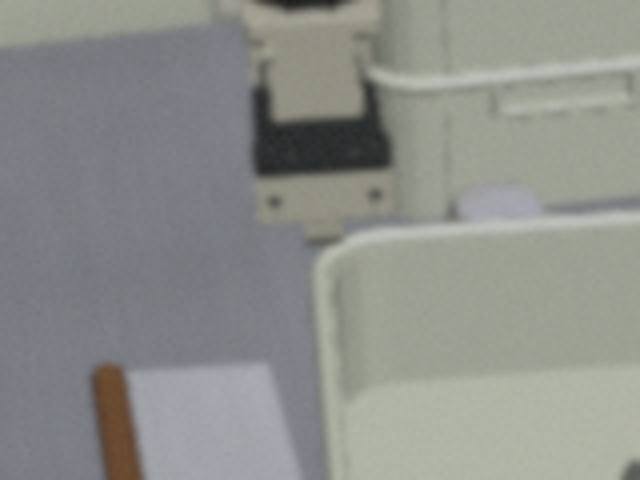

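View pics/z1top.png

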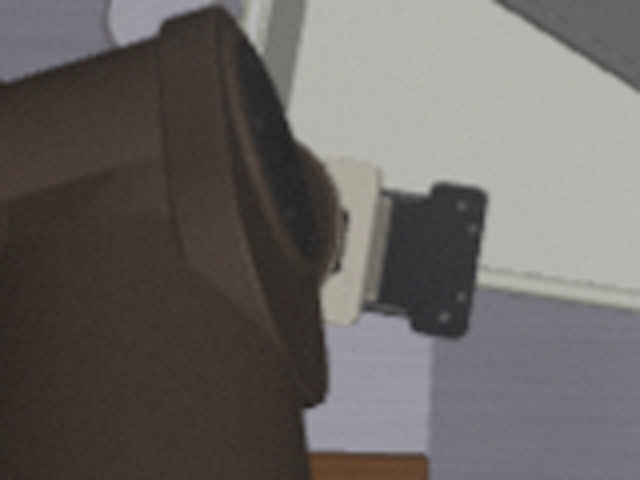

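The closed tips show in the side view at zoomed pixel (322,235), just above the near-left part of the rim. That agrees with the measured pose, so I'll descend gently.

play_rows(rows=[[0.02,-0.03,0.08,0,0,0,1],[0,0,0.05,0,0,0,1],[0,0,0.02,0,0,0,1],[0,0,0,0,0,0,1]])

```text
clock: 2.1
position: [0.4682, 0.1481, 0.1365]
ee_rot: [2.345, 2.085, 0.007]
force: [-0.5, -0.3, 0.3]
width: 0.006
```

```bash
python3 -c "
from st import *
show(); to(-.144,.130,.12)"
```

```text
t 2.1 pos [0.4682 0.1481 0.1365] box [-0.1413  0.1341] F [-0.5  -0.29  0.3 ] w 0.006
toolx [0.117 0.993 0.001] tooly [ 0.993 -0.117  0.006] z [ 0.006  0.    -1.   ] toolx in box [-0.008  1.   ] q [-0.56  0.32  0.17  2.02 -0.07  0.8   1.11]
goal [0.465  0.1444 0.12  ] tool shift m [-0.0041 -0.0028  0.0165] frac [-0.027 -0.019  0.11 ]
0 turn frac [ 0.007 -0.011  3.157]
1 turn frac [ 0.012 -0.002  0.015]
2 turn frac [ 0.011  0.007 -3.126]
3 turn frac [ 3.000e-03  1.800e-02 -6.268e+00]
```

play_rows(rows=[[-0.02,-0.02,0.05,0,0,0,1],[0,0,0.02,0,0,0,1],[0,0,0,0,0,0,1]])

```text
clock: 2.4
position: [0.4654, 0.1456, 0.1263]
ee_rot: [2.344, 2.085, 0.01]
force: [-1.0, -0.6, -0.3]
width: 0.006
```

```bash
python3 -c "
from st import *
show(); to(-.144,.130,.12)"
```

```text
t 2.4 pos [0.4654 0.1456 0.1263] box [-0.1437  0.1312] F [-0.98 -0.59 -0.34] w 0.006
toolx [0.117 0.993 0.002] tooly [ 0.993 -0.117  0.007] z [ 0.008  0.001 -1.   ] toolx in box [-0.008  1.   ] q [-0.55  0.33  0.17  2.04 -0.08  0.77  1.12]
goal [0.465  0.1444 0.12  ] tool shift m [-0.0012 -0.0003  0.0063] frac [-0.008 -0.002  0.042]
0 turn frac [ 0.008 -0.015  3.157]
1 turn frac [ 0.015 -0.004  0.016]
2 turn frac [ 0.015  0.008 -3.126]
3 turn frac [ 6.000e-03  2.300e-02 -6.267e+00]
```

Single 2 mm steps now, with force watched after each.

play_rows(rows=[[0,0,0.015,0,0,0,1],[0,0,0.015,0,0,0,1]])

```text
clock: 2.6
position: [0.4658, 0.1455, 0.1219]
ee_rot: [2.345, 2.084, 0.011]
force: [-0.3, 0.6, 0.1]
width: 0.004
```

play_rows(rows=[[0,0,0.015,0,0,0,1]])

```text
clock: 2.7
position: [0.466, 0.1456, 0.1197]
ee_rot: [2.345, 2.084, 0.011]
force: [-5.0, -2.2, 23.3]
width: 0.005
```

play_rows(rows=[[0,0,0,0,0,0,1]])

```text
clock: 2.8
position: [0.466, 0.1456, 0.12]
ee_rot: [2.345, 2.084, 0.011]
force: [-3.8, -1.2, 8.2]
width: 0.005
```

play_rows(rows=[[0,0,0.002,0,0,0,1]])

```text
clock: 2.9
position: [0.466, 0.1456, 0.12]
ee_rot: [2.345, 2.084, 0.011]
force: [-2.7, -0.8, 6.6]
width: 0.005
```

play_rows(rows=[[0,0,0.002,0,0,0,1]])

```text
clock: 3.0
position: [0.466, 0.1455, 0.12]
ee_rot: [2.345, 2.084, 0.012]
force: [-2.4, -1.0, 6.8]
width: 0.005
```

play_rows(rows=[[-0.03,0,0.002,0,0,0,1],[-0.04,0,0.002,0,0,0,1]])

```text
clock: 3.2
position: [0.4658, 0.1371, 0.1202]
ee_rot: [2.343, 2.087, 0.017]
force: [0.2, 1.9, 2.6]
width: 0.006
```

```bash
python3 -c "
from st import *
show(); to(-.144,.100,.12)"
```

```text
t 3.2 pos [0.4658 0.1371 0.1202] box [-0.1423  0.1228] F [0.2  1.92 2.64] w 0.006
toolx [0.115 0.993 0.006] tooly [ 0.993 -0.115  0.01 ] z [ 0.011  0.005 -1.   ] toolx in box [-0.009  1.   ] q [-0.53  0.33  0.17  2.05 -0.08  0.75  1.14]
goal [0.4613 0.1147 0.12  ] tool shift m [-0.0228 -0.0019  0.    ] frac [-0.152 -0.013  0.   ]
0 turn frac [ 0.007 -0.025  3.16 ]
1 turn frac [ 0.02  -0.012  0.019]
2 turn frac [ 0.025  0.007 -3.123]
3 turn frac [ 0.018  0.032 -6.264]
```

play_rows(rows=[[-0.04,-0.004,0.003,0.005,-0.003,0.005,1],[-0.04,-0.004,0.003,0.005,-0.003,0.005,1],[-0.04,-0.004,0.003,0.005,-0.003,0.005,1]])

```text
clock: 3.5
position: [0.4641, 0.1206, 0.1201]
ee_rot: [2.352, 2.08, 0.014]
force: [0.6, 3.1, 5.6]
width: 0.005
```

```bash
python3 -c "
from st import *
show(); to(-.144,.100,.12)"
```

```text
t 3.5 pos [0.4641 0.1206 0.1201] box [-0.142   0.1062] F [0.63 3.13 5.63] w 0.005
toolx [0.122 0.992 0.005] tooly [ 0.992 -0.122  0.007] z [ 0.007  0.005 -1.   ] toolx in box [-0.002  1.   ] q [-0.51  0.32  0.18  2.07 -0.09  0.75  1.17]
goal [0.4613 0.1147 0.12  ] tool shift m [-0.0062 -0.002   0.    ] frac [-0.041 -0.013  0.   ]
0 turn frac [ 2.000e-03 -1.900e-02  3.146e+00]
1 turn frac [ 0.014 -0.011  0.005]
2 turn frac [ 1.900e-02  2.000e-03 -3.137e+00]
3 turn frac [ 0.017  0.022 -6.278]
```

play_rows(rows=[[-0.05,-0.006,0.003,0.004,-0.003,0.002,1],[-0.05,-0.006,0.003,0.004,-0.003,0.002,1],[-0.05,-0.004,0.003,0.004,-0.003,0.002,1],[-0.05,-0.004,0.003,0.002,-0.002,0,1],[-0.05,-0.002,0.003,0.002,-0.002,0,1]])

```text
clock: 4.0
position: [0.4599, 0.0852, 0.12]
ee_rot: [2.355, 2.078, 0.013]
force: [0.7, 4.5, 5.3]
width: 0.008
```

```bash
python3 -c "
from st import *
show(); to(-.144,.050,.12)"
```

```text
t 4.0 pos [0.4599 0.0852 0.12  ] box [-0.1417  0.0706] F [0.67 4.51 5.31] w 0.008
toolx [0.125 0.992 0.006] tooly [ 0.992 -0.125  0.006] z [ 0.007  0.005 -1.   ] toolx in box [-0.  1.] q [-0.45  0.31  0.19  2.09 -0.09  0.74  1.24]
goal [0.4551 0.0651 0.12  ] tool shift m [-0.0206 -0.0023 -0.0001] frac [-0.137 -0.015 -0.001]
0 turn frac [ 1.000e-03 -1.900e-02  3.142e+00]
1 turn frac [ 0.013 -0.012  0.   ]
2 turn frac [ 1.900e-02  1.000e-03 -3.141e+00]
3 turn frac [ 0.018  0.02  -6.283]
```

play_rows(rows=[[-0.05,-0.008,0.0025,0.006,-0.005,0,1],[-0.05,-0.008,0.0025,0.006,-0.005,0,1],[-0.05,-0.006,0.0025,0.004,-0.003,0,1],[-0.05,-0.006,0.0025,0.002,-0.002,0,1],[-0.05,-0.006,0.0025,0.002,-0.002,0,1]])

```text
clock: 4.5
position: [0.4534, 0.0488, 0.1201]
ee_rot: [2.355, 2.078, 0.006]
force: [0.5, 2.9, 5.4]
width: 0.007
```

```bash
python3 -c "
from st import *
show(); to(-.144,.00,.12)
import cv2
from cell import get_image
cv2.imwrite('pics/side2.png',get_image('side'));cv2.imwrite('pics/top2.png',get_image('top'))
a=cv2.imread('pics/side0.png');b=cv2.imread('pics/side2.png')
c=cv2.addWeighted(cv2.absdiff(a,b),3,b,0.3,0)
cv2.imwrite('pics/s2.png',c)
"; python3 fit.py 2; python3 fit.py 0
```

```text
t 4.5 pos [0.4534 0.0488 0.1201] box [-0.1437  0.0336] F [0.48 2.87 5.39] w 0.007
toolx [0.125 0.992 0.002] tooly [ 0.992 -0.125  0.003] z [ 0.003  0.002 -1.   ] toolx in box [-0.  1.] q [-0.38  0.29  0.2   2.12 -0.09  0.74  1.32]
goal [0.4488 0.0155 0.12  ] tool shift m [-0.0336 -0.0003 -0.    ] frac [-0.224 -0.002 -0.   ]
0 turn frac [ 1.000e-03 -8.000e-03  3.142e+00]
1 turn frac [ 0.006 -0.005  0.   ]
2 turn frac [ 8.000e-03  1.000e-03 -3.142e+00]
3 turn frac [ 0.008  0.009 -6.283]
(1, 1) [ 0.59156982 -0.00251903 -0.12291767] -136.81051635742188
(1, 0) [ 0.59136179 -0.00183939 -0.1230993 ] -89.2034683227539
(0, 1) [ 0.59154422 -0.00505028 -0.1229322 ] -51.2109375
(1, 1) [ 0.59180006 -0.00263953 -0.12501688] -142.70675659179688
(1, 0) [ 0.59163887 -0.00191772 -0.12506363] -88.6662368774414
(0, 1) [ 0.59187349 -0.00507052 -0.12551865] -57.62309265136719
```

View pics/s2.png

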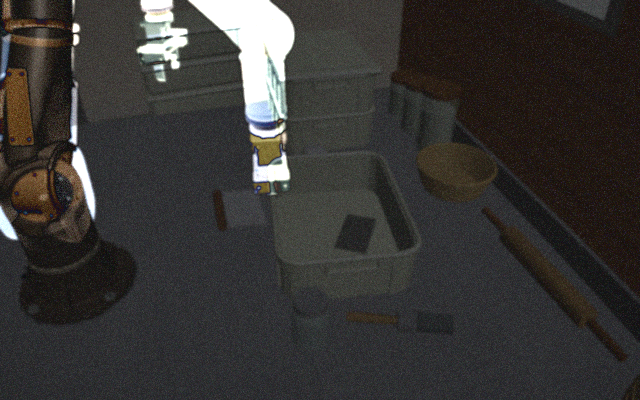

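The difference picture shows change only where the arm is, around (265,130). The box and bystanders haven't moved: the refit differs by less than 0.3 mm and 2 mrad, so I'll carry on.

play_rows(rows=[[-0.05,-0.003,0.0025,0.004,-0.003,0,1],[-0.05,-0.003,0.0025,0.004,-0.003,0,1],[-0.05,-0.003,0.0025,0.004,-0.003,0,1],[-0.05,-0.003,0.0025,0.003,-0.003,0,1],[-0.05,-0.003,0.0025,0.003,-0.003,0,1]])

```text
clock: 5.1
position: [0.449, 0.0118, 0.1201]
ee_rot: [2.356, 2.078, -0.001]
force: [0.5, 4.1, 5.7]
width: 0.007
```

```bash
python3 -c "
from st import *
show(); to(-.144,-.05,.12)"
```

```text
t 5.1 pos [0.449  0.0118 0.1201] box [-0.1433 -0.0036] F [0.48 4.05 5.72] w 0.007
toolx [ 0.125  0.992 -0.001] tooly [ 0.992 -0.125 -0.   ] z [-0.001 -0.001 -1.   ] toolx in box [0. 1.] q [-0.32  0.29  0.21  2.13 -0.09  0.73  1.4 ]
goal [ 0.4426 -0.0342  0.12  ] tool shift m [-0.0464 -0.0007  0.0001] frac [-0.309 -0.004  0.001]
0 turn frac [0.000e+00 2.000e-03 3.141e+00]
1 turn frac [-0.001  0.001 -0.001]
2 turn frac [-2.000e-03  0.000e+00 -3.142e+00]
3 turn frac [2.000e-03 1.000e-03 6.282e+00]
```

play_rows(rows=[[-0.05,-0.004,0.0025,0.001,-0.001,0,1],[-0.05,-0.004,0.0025,0.001,-0.001,0,1],[-0.05,-0.004,0.0025,0.001,-0.001,0,1],[-0.05,-0.004,0.0025,0.001,-0.001,0,1],[-0.05,-0.004,0.0025,0.001,-0.001,0,1]])

```text
clock: 5.6
position: [0.4439, -0.0249, 0.12]
ee_rot: [2.355, 2.078, 0.004]
force: [0.4, 4.7, 5.5]
width: 0.005
```

```bash
python3 -c "
from st import *
show(); to(-.144,-.10,.12)"
```

```text
t 5.6 pos [ 0.4439 -0.0249  0.12  ] box [-0.1439 -0.0406] F [0.43 4.66 5.49] w 0.005
toolx [0.125 0.992 0.001] tooly [ 0.992 -0.125  0.003] z [ 0.003  0.001 -1.   ] toolx in box [-0.  1.] q [-0.25  0.28  0.23  2.14 -0.09  0.73  1.48]
goal [ 0.4364 -0.0838  0.12  ] tool shift m [-0.0594 -0.0001 -0.0001] frac [-0.396 -0.001 -0.   ]
0 turn frac [ 2.000e-03 -6.000e-03  3.142e+00]
1 turn frac [ 0.005 -0.003  0.   ]
2 turn frac [ 6.000e-03  2.000e-03 -3.142e+00]
3 turn frac [ 4.000e-03  8.000e-03 -6.283e+00]
```

play_rows(rows=[[-0.05,-0.003,0.002,0.004,-0.003,0,1],[-0.05,-0.003,0.002,0.004,-0.003,0,1],[-0.05,-0.003,0.002,0.004,-0.003,0,1],[-0.05,-0.003,0.002,0.004,-0.003,0,1],[-0.05,-0.003,0.002,0.004,-0.003,0,1]])

```text
clock: 6.1
position: [0.4385, -0.062, 0.12]
ee_rot: [-2.355, -2.078, 0.006]
force: [0.8, 4.4, 6.6]
width: 0.005
```

play_rows(rows=[[-0.05,-0.003,0.002,0.002,-0.002,0,1],[-0.05,-0.003,0.002,0.002,-0.002,0,1],[-0.05,-0.003,0.002,0.002,-0.002,0,1],[-0.05,-0.003,0.002,0.002,-0.002,0,1]])

```text
clock: 6.5
position: [0.4341, -0.0916, 0.1201]
ee_rot: [-2.354, -2.078, 0.009]
force: [0.3, 3.9, 5.5]
width: 0.004
```

```bash
python3 -c "
from st import *
show(); to(-.144,-.149,.12)"
```

```text
t 6.5 pos [ 0.4341 -0.0916  0.1201] box [-0.1453 -0.1081] F [0.31 3.94 5.51] w 0.004
toolx [ 0.124  0.992 -0.003] tooly [ 0.992 -0.124 -0.005] z [-0.005 -0.003 -1.   ] toolx in box [-0.001  1.   ] q [-0.12  0.28  0.25  2.14 -0.1   0.74  1.64]
goal [ 0.4302 -0.1324  0.12  ] tool shift m [-0.0409  0.0012  0.0002] frac [-0.273  0.008  0.001]
0 turn frac [-2.000e-03  1.300e-02  3.143e+00]
1 turn frac [-0.009  0.007  0.001]
2 turn frac [-1.300e-02 -2.000e-03 -3.141e+00]
3 turn frac [-0.011 -0.014 -6.282]
```

play_rows(rows=[[-0.05,0,0.0025,-0.002,0.001,0,1],[-0.05,0,0.0025,-0.002,0.001,0,1],[-0.05,0,0.0025,-0.002,0.001,0,1],[-0.05,0,0.0025,-0.001,0.001,0,1],[-0.05,0,0.0025,-0.001,0.001,0,1]])

```text
clock: 7.0
position: [0.431, -0.1273, 0.1199]
ee_rot: [-2.353, -2.08, -0.009]
force: [0.2, 6.8, 8.2]
width: 0.006
```

```bash
python3 -c "
from st import *
show(); to(-.1308,-.1808,.12)"
```

```text
t 7.0 pos [ 0.431  -0.1273  0.1199] box [-0.1439 -0.1439] F [0.2  6.77 8.19] w 0.006
toolx [0.123 0.992 0.005] tooly [ 0.992 -0.123  0.003] z [ 0.004  0.004 -1.   ] toolx in box [-0.002  1.   ] q [-0.04  0.29  0.26  2.13 -0.12  0.73  1.75]
goal [ 0.4394 -0.1656  0.12  ] tool shift m [-0.0369  0.013  -0.0002] frac [-0.246  0.087 -0.001]
0 turn frac [-3.000e-03 -1.200e-02  3.146e+00]
1 turn frac [ 0.006 -0.01   0.004]
2 turn frac [ 1.200e-02 -3.000e-03 -3.137e+00]
3 turn frac [ 0.015  0.009 -6.279]
```

play_rows(rows=[[-0.045,0.001,0.0015,0.003,-0.004,0.001,1],[-0.05,0.005,0.0015,0.003,-0.004,0.001,1],[-0.048,0.013,0.002,0.002,-0.002,0.001,1],[-0.045,0.021,0.002,0.001,-0.001,0.001,1]])

```text
clock: 7.4
position: [0.4326, -0.1538, 0.1199]
ee_rot: [-2.35, -2.076, -0.003]
force: [-3.1, 11.8, 16.4]
width: 0.006
```

```bash
cat >> st.py <<'E'
def arc():
    o,R,p=st(); b=Rb.T@(p[:2]-B)-[-.099,-.149]; print("arc r",np.hypot(*b).round(4),"th",np.degrees(np.arctan2(-b[1],-b[0])).round(1))
E
python3 -c "
from st import *
show(); arc(); to(-.1308,-.1808,.12)"
```

```text
t 7.4 pos [ 0.4326 -0.1538  0.1199] box [-0.139  -0.1699] F [-3.12 11.81 16.36] w 0.006
toolx [0.123 0.992 0.005] tooly [ 0.992 -0.123 -0.003] z [-0.002  0.006 -1.   ] toolx in box [-0.001  1.   ] q [ 0.01  0.3   0.27  2.11 -0.13  0.75  1.81]
arc r 0.0451 th 27.6
goal [ 0.4394 -0.1656  0.12  ] tool shift m [-0.0109  0.0082 -0.0002] frac [-0.073  0.055 -0.001]
0 turn frac [-0.013 -0.004  3.144]
1 turn frac [-0.006 -0.01   0.003]
2 turn frac [ 0.004 -0.013 -3.139]
3 turn frac [ 0.016 -0.009 -6.281]
```

play_rows(rows=[[-0.01,0.005,-0.002,0,0,0,1]])

```text
clock: 7.5
position: [0.4329, -0.1554, 0.1203]
ee_rot: [-2.35, -2.075, -0.003]
force: [1.2, 0.9, 1.3]
width: -0.001
```

play_rows(rows=[[-0.04,0.027,0.001,0,-0.003,0,1],[-0.037,0.034,0.0005,-0.001,-0.003,0,1]])

```text
clock: 7.7
position: [0.438, -0.1661, 0.1199]
ee_rot: [-2.346, -2.073, 0.001]
force: [-7.1, 10.8, 20.5]
width: 0.006
```

```bash
python3 -c "
from st import *
show(); arc(); to(-.1308,-.1808,.12)"
```

```text
t 7.7 pos [ 0.438  -0.1661  0.1199] box [-0.1321 -0.1815] F [-7.08 10.78 20.46] w 0.006
toolx [0.123 0.992 0.007] tooly [ 0.992 -0.123 -0.008] z [-0.007  0.008 -1.   ] toolx in box [-0.002  1.   ] q [ 0.03  0.32  0.27  2.08 -0.13  0.76  1.84]
arc r 0.0464 th 44.4
goal [ 0.4394 -0.1656  0.12  ] tool shift m [ 0.0007  0.0013 -0.0001] frac [ 0.004  0.009 -0.001]
0 turn frac [-2.400e-02  3.000e-03  3.145e+00]
1 turn frac [-0.017 -0.013  0.004]
2 turn frac [-3.000e-03 -2.400e-02 -3.138e+00]
3 turn frac [ 0.021 -0.026 -6.28 ]
```

play_rows(rows=[[0,0.004,-0.002,-0.006,-0.005,0,1]])

```text
clock: 7.8
position: [0.4384, -0.1667, 0.1203]
ee_rot: [-2.349, -2.075, 0.001]
force: [0.5, -0.7, 2.5]
width: 0.008
```

play_rows(rows=[[-0.014,0.02,0,-0.003,-0.002,0,1]])

```text
clock: 7.9
position: [0.44, -0.1689, 0.1201]
ee_rot: [-2.349, -2.075, 0.002]
force: [-3.9, 6.2, 10.6]
width: 0.001
```

```bash
python3 -c "
from st import *
show(); arc(); to(-.1308,-.1808,.12)"
```

```text
t 7.9 pos [ 0.44   -0.1689  0.1201] box [-0.1298 -0.184 ] F [-3.91  6.17 10.57] w 0.001
toolx [0.124 0.992 0.004] tooly [ 0.992 -0.124 -0.007] z [-0.006  0.005 -1.   ] toolx in box [-0.001  1.   ] q [ 0.04  0.32  0.28  2.08 -0.13  0.76  1.84]
arc r 0.0466 th 48.7
goal [ 0.4394 -0.1656  0.12  ] tool shift m [ 0.0032 -0.001   0.0001] frac [ 0.021 -0.007  0.001]
0 turn frac [-0.017  0.004  3.144]
1 turn frac [-0.013 -0.008  0.002]
2 turn frac [-0.004 -0.017 -3.139]
3 turn frac [ 0.013 -0.02  -6.281]
```

play_rows(rows=[[-0.014,0.026,-0.001,-0.005,-0.003,0,1]])

```text
clock: 8.0
position: [0.4419, -0.1708, 0.12]
ee_rot: [-2.348, -2.074, 0.003]
force: [-8.1, 9.0, 16.5]
width: 0.005
```

play_rows(rows=[[-0.014,0.03,-0.0005,-0.004,-0.003,0,1]])

```text
clock: 8.1
position: [0.4435, -0.1725, 0.1199]
ee_rot: [-2.346, -2.072, 0.006]
force: [-12.4, 8.5, 22.6]
width: 0.002
```

```bash
python3 -c "
from st import *
show(); arc(); to(-.099,-.194,.12)"
```

```text
t 8.1 pos [ 0.4435 -0.1725  0.1199] box [-0.1259 -0.1871] F [-12.4    8.55  22.64] w 0.002
toolx [0.124 0.992 0.005] tooly [ 0.992 -0.124 -0.011] z [-0.01   0.006 -1.   ] toolx in box [-0.001  1.   ] q [ 0.04  0.33  0.28  2.06 -0.13  0.77  1.85]
arc r 0.0467 th 54.8
goal [ 0.4693 -0.1826  0.12  ] tool shift m [-0.0069  0.0269 -0.0004] frac [-0.046  0.179 -0.003]
0 turn frac [-0.025  0.01   3.144]
1 turn frac [-0.022 -0.009  0.002]
2 turn frac [-0.01  -0.025 -3.14 ]
3 turn frac [ 0.015 -0.034 -6.281]
```

play_rows(rows=[[0,0,-0.003,-0.02,-0.009,0,1]])

```text
clock: 8.2
position: [0.4432, -0.1728, 0.1203]
ee_rot: [-2.354, -2.078, 0.002]
force: [1.7, -0.4, 0.6]
width: -0.0
```

```bash
python3 -c "
from st import *
show(); arc(); to(-.099,-.194,.12)
import cv2
from cell import get_image
cv2.imwrite('pics/side3.png',get_image('side'));cv2.imwrite('pics/top3.png',get_image('top'))"; python3 fit.py 3
```

```text
t 8.2 pos [ 0.4432 -0.1728  0.1203] box [-0.1262 -0.1875] F [ 1.72 -0.42  0.59] w -0.0
toolx [0.124 0.992 0.   ] tooly [ 0.992 -0.124 -0.002] z [-0.002  0.001 -1.   ] toolx in box [-0.001  1.   ] q [ 0.04  0.33  0.28  2.07 -0.13  0.76  1.84]
arc r 0.0471 th 54.8
goal [ 0.4693 -0.1826  0.12  ] tool shift m [-0.0065  0.0272  0.0003] frac [-0.044  0.181  0.002]
0 turn frac [-4.000e-03  2.000e-03  3.143e+00]
1 turn frac [-0.004 -0.001  0.002]
2 turn frac [-2.00e-03 -4.00e-03 -3.14e+00]
3 turn frac [ 1.000e-03 -6.000e-03 -6.282e+00]
(1, 1) [ 0.59104537 -0.00335156 -0.10128857] -136.07167053222656
(1, 0) [ 0.59101997 -0.00275847 -0.10088642] -91.06918334960938
(0, 1) [ 0.59082238 -0.00576749 -0.10277046] -47.83561325073242
```

View pics/fit3_top.png

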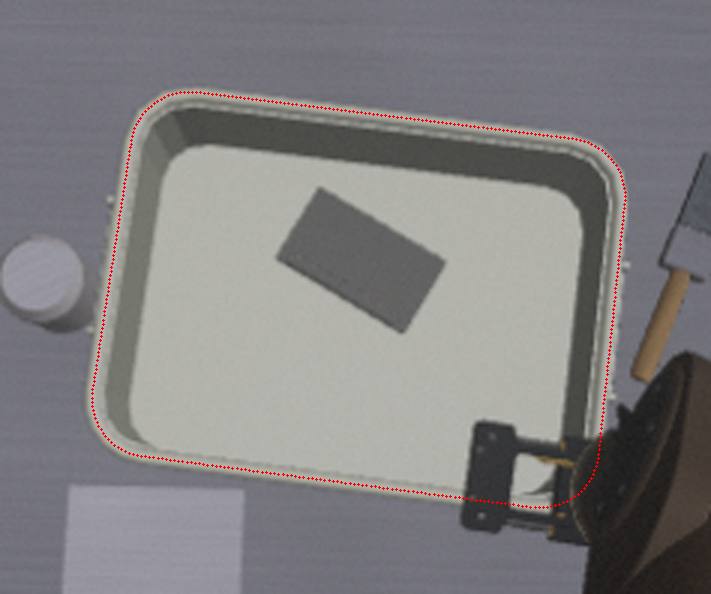

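View pics/side3.png

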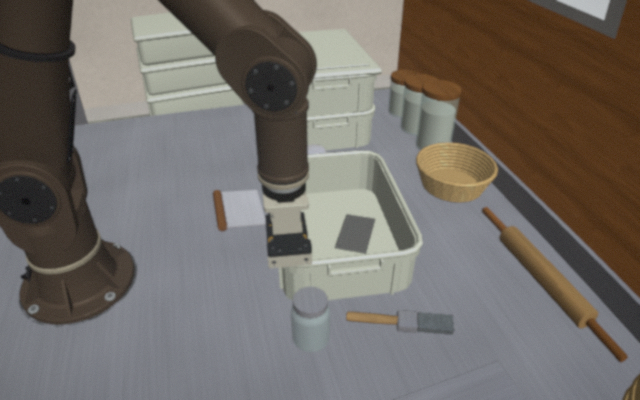

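The box has yawed by about 0.02 rad and its centre moved about 1 mm while I rounded the corner. That's within limits, but I'll re-base on the new pose and go lighter.

```bash
sed -i 's/^B=.*/B=np.array([.5910,-.0032]);A=-.1015/' st.py; python3 -c "
from st import *
show(); arc(); to(-.099,-.194,.12)"
```

```text
t 8.3 pos [ 0.4429 -0.1728  0.1202] box [-0.1302 -0.1838] F [-1.42  1.68  4.58] w 0.006
toolx [0.124 0.992 0.   ] tooly [ 0.992 -0.124 -0.002] z [-0.002  0.    -1.   ] toolx in box [0.023 1.   ] q [ 0.04  0.33  0.28  2.07 -0.13  0.76  1.84]
arc r 0.0467 th 48.1
goal [ 0.4729 -0.1862  0.12  ] tool shift m [-0.0095  0.0314  0.0002] frac [-0.064  0.209  0.001]
0 turn frac [-3.000e-03  2.000e-03  3.096e+00]
1 turn frac [-0.003 -0.    -0.046]
2 turn frac [-2.000e-03 -3.000e-03 -3.187e+00]
3 turn frac [-0.000e+00  5.000e-03  6.237e+00]
```

play_rows(rows=[[-0.01,0.02,-0.002,-0.005,-0.001,0,1]])

```text
clock: 8.4
position: [0.4448, -0.1746, 0.1203]
ee_rot: [-2.355, -2.079, 0.001]
force: [-1.2, 0.8, 2.6]
width: 0.005
```

play_rows(rows=[[-0.008,0.025,-0.002,-0.005,-0.001,0,1]])

```text
clock: 8.5
position: [0.4482, -0.1769, 0.1204]
ee_rot: [2.354, 2.077, 0.0]
force: [0.1, 0.4, 0.5]
width: 0.006
```

play_rows(rows=[[-0.012,0.03,0,-0.003,-0.001,0,1]])

```text
clock: 8.6
position: [0.4525, -0.1796, 0.1202]
ee_rot: [2.354, 2.076, 0.001]
force: [-3.1, 1.4, 4.9]
width: 0.003
```

```bash
python3 -c "
from st import *
show(); arc(); to(-.099,-.194,.12)"
```

```text
t 8.6 pos [ 0.4525 -0.1796  0.1202] box [-0.1199 -0.1896] F [-3.11  1.36  4.95] w 0.003
toolx [ 0.125  0.992 -0.002] tooly [ 0.992 -0.125  0.002] z [ 0.002 -0.002 -1.   ] toolx in box [0.024 1.   ] q [ 0.05  0.34  0.28  2.05 -0.13  0.76  1.85]
arc r 0.0456 th 62.7
goal [ 0.4729 -0.1862  0.12  ] tool shift m [-0.0039  0.021   0.0003] frac [-0.026  0.14   0.002]
0 turn frac [ 6.000e-03 -1.000e-03  3.094e+00]
1 turn frac [ 0.005  0.003 -0.047]
2 turn frac [ 1.000e-03  6.000e-03 -3.189e+00]
3 turn frac [ 5.000e-03 -7.000e-03  6.236e+00]
```

play_rows(rows=[[-0.011,0.033,-0.001,0,0,0,1],[-0.008,0.033,-0.001,-0.002,0,0,1]])

```text
clock: 8.8
position: [0.4623, -0.1846, 0.1203]
ee_rot: [2.354, 2.075, 0.0]
force: [0.1, 1.2, 0.9]
width: 0.005
```

play_rows(rows=[[-0.005,0.033,-0.001,-0.003,-0.001,0,1]])

```text
clock: 8.9
position: [0.4679, -0.1864, 0.1204]
ee_rot: [2.353, 2.074, 0.001]
force: [-0.1, -0.3, -0.8]
width: 0.003
```

```bash
python3 -c "
from st import *
show(); arc(); to(-.099,-.194,.12)"
```

```text
t 8.9 pos [ 0.4679 -0.1864  0.1204] box [-0.1039 -0.1948] F [-0.05 -0.25 -0.79] w 0.003
toolx [ 0.126  0.992 -0.003] tooly [ 0.992 -0.126  0.005] z [ 0.004 -0.003 -1.   ] toolx in box [0.024 1.   ] q [ 0.06  0.36  0.28  2.01 -0.14  0.78  1.86]
arc r 0.046 th 83.9
goal [ 0.4729 -0.1862  0.12  ] tool shift m [0.0009 0.0049 0.0004] frac [0.006 0.032 0.003]
0 turn frac [ 1.200e-02 -2.000e-03  3.093e+00]
1 turn frac [ 0.009  0.006 -0.049]
2 turn frac [ 2.00e-03  1.20e-02 -3.19e+00]
3 turn frac [ 0.009 -0.014  6.234]
```

play_rows(rows=[[0.006,0.03,0.002,0.003,0.002,0,1]])

```text
clock: 9.0
position: [0.4729, -0.1866, 0.1202]
ee_rot: [2.354, 2.074, 0.001]
force: [-6.6, -0.4, 9.9]
width: 0.006
```

play_rows(rows=[[0.002,0.03,0.001,0,0.001,0,1]])

```text
clock: 9.1
position: [0.4762, -0.187, 0.12]
ee_rot: [2.357, 2.076, -0.002]
force: [-12.9, 0.8, 17.8]
width: 0.005
```

play_rows(rows=[[0.002,0.03,0,0,0.001,0,1]])

```text
clock: 9.2
position: [0.4792, -0.1873, 0.1201]
ee_rot: [-2.356, -2.074, 0.005]
force: [-8.9, 0.9, 12.5]
width: 0.005
```

```bash
python3 -c "
from st import *
show(); to(-.072,-.194,.12)"
```

```text
t 9.2 pos [ 0.4792 -0.1873  0.1201] box [-0.0926 -0.1945] F [-8.89  0.93 12.46] w 0.005
toolx [ 0.127  0.992 -0.001] tooly [ 0.992 -0.127 -0.004] z [-0.004 -0.    -1.   ] toolx in box [0.026 1.   ] q [ 0.06  0.39  0.28  1.98 -0.14  0.8   1.86]
goal [ 0.4997 -0.1889  0.12  ] tool shift m [ 0.001   0.0206 -0.    ] frac [ 0.007  0.137 -0.   ]
0 turn frac [-0.005  0.007  3.09 ]
1 turn frac [-0.008  0.001 -0.052]
2 turn frac [-0.007 -0.005 -3.193]
3 turn frac [2.000e-03 1.200e-02 6.232e+00]
```

play_rows(rows=[[0.002,0.03,-0.002,-0.004,0,0,1]])

```text
clock: 9.3
position: [0.4833, -0.1877, 0.1204]
ee_rot: [-2.357, -2.074, 0.004]
force: [-0.3, 1.0, -0.3]
width: 0.009
```

play_rows(rows=[[0.002,0.03,-0.001,-0.003,0,0,1]])

```text
clock: 9.4
position: [0.4884, -0.1881, 0.1205]
ee_rot: [-2.358, -2.075, 0.002]
force: [1.1, 0.0, -0.1]
width: 0.007
```

play_rows(rows=[[0.002,0.03,-0.0005,-0.001,0,0,1]])

```text
clock: 9.5
position: [0.4937, -0.1884, 0.1206]
ee_rot: [2.358, 2.075, -0.001]
force: [-0.1, 0.3, -0.1]
width: 0.006
```

```bash
python3 -c "
from st import *
show(); to(-.072,-.194,.12)"
```

```text
t 9.5 pos [ 0.4937 -0.1884  0.1206] box [-0.078  -0.1941] F [-0.12  0.34 -0.05] w 0.006
toolx [ 0.127  0.992 -0.001] tooly [ 0.992 -0.127 -0.   ] z [-0.    -0.001 -1.   ] toolx in box [0.026 1.   ] q [ 0.05  0.4   0.28  1.95 -0.15  0.81  1.86]
goal [ 0.4997 -0.1889  0.12  ] tool shift m [0.0003 0.006  0.0006] frac [0.002 0.04  0.004]
0 turn frac [1.000e-03 1.000e-03 3.089e+00]
1 turn frac [-0.     0.001 -0.052]
2 turn frac [-1.000e-03  1.000e-03 -3.194e+00]
3 turn frac [2.000e-03 1.000e-03 6.231e+00]
```

play_rows(rows=[[0,0.01,0.003,0,0,0,1]])

```text
clock: 9.6
position: [0.4959, -0.1885, 0.1201]
ee_rot: [2.358, 2.075, -0.001]
force: [-7.3, 0.5, 10.8]
width: 0.003
```

play_rows(rows=[[0,0.01,0.002,0,0,0,1]])

```text
clock: 9.7
position: [0.4961, -0.1885, 0.1199]
ee_rot: [-2.357, -2.074, 0.003]
force: [-13.8, 1.9, 21.1]
width: 0.006
```

play_rows(rows=[[0,0.01,0.001,0,0,0,1]])

```text
clock: 9.8
position: [0.496, -0.1885, 0.1201]
ee_rot: [-2.355, -2.072, 0.006]
force: [-8.5, 3.1, 14.2]
width: 0.002
```

play_rows(rows=[[0,0.005,-0.002,-0.01,0,0,1]])

```text
clock: 9.9
position: [0.4961, -0.1886, 0.1204]
ee_rot: [-2.357, -2.074, 0.002]
force: [-0.5, 0.0, -0.7]
width: 0.004
```

play_rows(rows=[[0.001,0.02,0,-0.002,0,0,1]])

```text
clock: 10.0
position: [0.499, -0.1888, 0.1204]
ee_rot: [-2.358, -2.074, 0.001]
force: [0.6, -0.3, -0.2]
width: 0.006
```

play_rows(rows=[[0.001,0.025,-0.001,-0.002,0,0,1]])

```text
clock: 10.1
position: [0.5032, -0.1891, 0.1205]
ee_rot: [-2.358, -2.075, -0.0]
force: [-0.7, -0.4, 0.3]
width: 0.005
```

```bash
python3 -c "
from st import *
show(); to(-.072,-.194,.12)"
```

```text
t 10.1 pos [ 0.5032 -0.1891  0.1205] box [-0.0685 -0.1939] F [-0.74 -0.35  0.34] w 0.005
toolx [0.127 0.992 0.001] tooly [ 0.992 -0.127 -0.   ] z [-0.     0.001 -1.   ] toolx in box [0.026 1.   ] q [ 0.06  0.42  0.27  1.93 -0.15  0.82  1.85]
goal [ 0.4997 -0.1889  0.12  ] tool shift m [-0.0002 -0.0035  0.0005] frac [-0.001 -0.023  0.003]
0 turn frac [-1.000e-03 -1.000e-03  3.089e+00]
1 turn frac [-0.    -0.001 -0.053]
2 turn frac [ 1.000e-03 -1.000e-03 -3.194e+00]
3 turn frac [-2.000e-03  1.000e-03  6.231e+00]
```

play_rows(rows=[[0.001,0.025,0.001,-0.001,0,0,1]])

```text
clock: 10.2
position: [0.5076, -0.1895, 0.1203]
ee_rot: [2.358, 2.075, 0.001]
force: [-1.0, -0.5, 1.7]
width: 0.007
```

play_rows(rows=[[0.001,0.025,0.001,-0.001,0,0,1]])

```text
clock: 10.3
position: [0.5113, -0.1898, 0.1201]
ee_rot: [-2.358, -2.075, -0.001]
force: [-6.9, -0.2, 9.6]
width: 0.002
```

play_rows(rows=[[0.001,0.025,0,-0.002,0,0,1]])

```text
clock: 10.4
position: [0.5144, -0.1902, 0.1202]
ee_rot: [-2.358, -2.074, 0.0]
force: [-6.5, -0.2, 8.8]
width: 0.007
```

play_rows(rows=[[0.001,0.025,-0.0005,-0.002,0,0,1],[0.001,0.025,0,-0.002,0,0,1]])

```text
clock: 10.6
position: [0.5214, -0.191, 0.1203]
ee_rot: [-2.358, -2.074, 0.0]
force: [-3.1, 0.6, 5.0]
width: 0.001
```

play_rows(rows=[[0.001,0.025,0,-0.002,0,0,1],[0.001,0.025,0,-0.002,0,0,1]])

```text
clock: 10.8
position: [0.5291, -0.1919, 0.1202]
ee_rot: [-2.359, -2.074, -0.001]
force: [-3.6, 0.5, 4.0]
width: 0.005
```

```bash
python3 -c "
from st import *
show(); to(-.012,-.194,.12)"
```

```text
t 10.8 pos [ 0.5291 -0.1919  0.1202] box [-0.0425 -0.194 ] F [-3.61  0.5   4.  ] w 0.005
toolx [0.128 0.992 0.001] tooly [ 0.992 -0.128 -0.   ] z [-0.     0.001 -1.   ] toolx in box [0.027 1.   ] q [ 0.05  0.45  0.27  1.87 -0.16  0.84  1.85]
goal [ 0.5594 -0.195   0.12  ] tool shift m [0.0008 0.0305 0.0002] frac [0.005 0.203 0.001]
0 turn frac [-2.000e-03 -1.000e-03  3.088e+00]
1 turn frac [-0.    -0.002 -0.053]
2 turn frac [ 1.000e-03 -2.000e-03 -3.195e+00]
3 turn frac [-2.00e-03  1.00e-03  6.23e+00]
```

Stable now at 4–5 N. I'll carry on with the same recipe through piece 9.

play_rows(rows=[[0.001,0.025,0,-0.002,0,0,1],[0.001,0.025,0,-0.002,0,0,1],[0.001,0.025,0,-0.002,0,0,1]])

```text
clock: 11.1
position: [0.5408, -0.193, 0.1203]
ee_rot: [2.359, 2.074, 0.003]
force: [-3.7, -0.2, 5.2]
width: 0.005
```

play_rows(rows=[[0.001,0.025,0,-0.002,0,0,1],[0.001,0.025,0,-0.002,0,0,1],[0.001,0.025,0,-0.002,0,0,1]])

```text
clock: 11.4
position: [0.5529, -0.1941, 0.1202]
ee_rot: [2.357, 2.072, 0.006]
force: [-3.2, 0.0, 4.4]
width: 0.006
```

```bash
python3 -c "
from st import *
show(); to(-.005,-.194,.12)"
```

```text
t 11.4 pos [ 0.5529 -0.1941  0.1202] box [-0.0186 -0.1938] F [-3.18  0.04  4.4 ] w 0.006
toolx [0.128 0.992 0.001] tooly [ 0.992 -0.128  0.005] z [ 0.005  0.    -1.   ] toolx in box [0.027 1.   ] q [ 0.05  0.48  0.27  1.82 -0.17  0.86  1.85]
goal [ 0.5664 -0.1957  0.12  ] tool shift m [0.0002 0.0136 0.0003] frac [0.001 0.091 0.002]
0 turn frac [ 0.006 -0.008  3.088]
1 turn frac [ 0.009 -0.001 -0.054]
2 turn frac [ 0.008  0.006 -3.195]
3 turn frac [-2.000e-03 -1.400e-02  6.229e+00]
```

play_rows(rows=[[0.001,0.025,0,0,0,0,1],[0.001,0.025,0,0,0,0,1],[0.001,0.025,0,0,0,0,1]])

```text
clock: 11.7
position: [0.5653, -0.1952, 0.1203]
ee_rot: [2.357, 2.072, 0.006]
force: [-2.3, -0.2, 3.0]
width: 0.006
```

play_rows(rows=[[0,0.02,0,0,0,0,1],[0,0.01,0,0,0,0,1]])

```text
clock: 11.9
position: [0.5706, -0.1958, 0.1203]
ee_rot: [2.356, 2.072, 0.006]
force: [-3.7, 0.7, 4.1]
width: 0.005
```

```bash
python3 -c "
from st import *
show()"
```

```text
t 11.9 pos [ 0.5706 -0.1958  0.1203] box [-0.0008 -0.1937] F [-3.66  0.72  4.13] w 0.005
toolx [0.128 0.992 0.001] tooly [ 0.992 -0.128  0.005] z [ 0.005 -0.    -1.   ] toolx in box [0.027 1.   ] q [ 0.05  0.51  0.27  1.77 -0.17  0.88  1.84]
```

The tips are at the middle of the hand grip with steady contact of about 4 N. I'll lift away now.

play_rows(rows=[[0,0,-0.03,0,0,0,1],[0,0,-0.1,0,0,0,1],[0,0,-0.2,0,0,0,1],[0,0,-0.25,0,0,0,1],[0,0,-0.1,0,0,0,1]])

```text
clock: 12.4
position: [0.5705, -0.1947, 0.223]
ee_rot: [2.357, 2.075, 0.004]
force: [1.1, -0.7, -0.0]
width: 0.007
```

play_rows(rows=[[0,-0.2,-0.1,0,0,0,1],[0,-0.2,0,0,0,0,1],[0,-0.2,0,0,0,0,1],[0,0,0,0,0,0,1],[0,0,0,0,0,0,1]])

```text
clock: 12.9
position: [0.4826, -0.1829, 0.2425]
ee_rot: [2.348, 2.071, 0.016]
force: [0.6, -0.7, 0.5]
width: 0.007
```

```bash
python3 -c "
from st import *
show()
import cv2
from cell import get_image
cv2.imwrite('pics/side4.png',get_image('side'));cv2.imwrite('pics/top4.png',get_image('top'))"; python3 fit.py 4
```

```text
t 12.9 pos [ 0.4826 -0.1829  0.2425] box [-0.0896 -0.1898] F [ 0.63 -0.69  0.52] w 0.007
toolx [0.125 0.992 0.001] tooly [ 0.992 -0.125  0.015] z [ 0.015 -0.001 -1.   ] toolx in box [0.024 1.   ] q [ 0.01  0.23  0.31  1.84 -0.08  1.06  1.8 ]
(1, 1) [ 0.5911846  -0.00311936 -0.10207822] -153.2493438720703
(1, 0) [ 0.59102578 -0.00253209 -0.1019356 ] -99.55889892578125
(0, 1) [ 0.59129598 -0.00555278 -0.10343005] -57.10219955444336
```

View pics/side4.png

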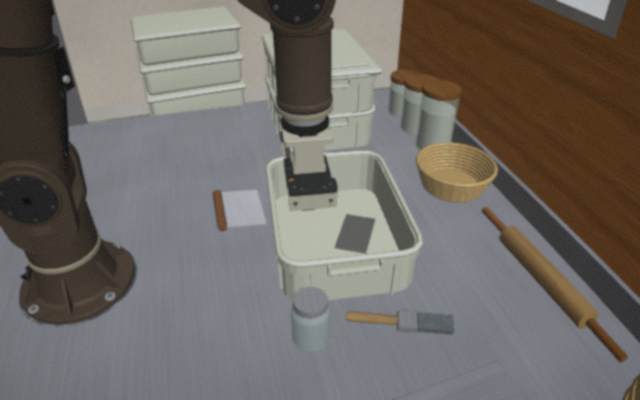

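View pics/top4.png

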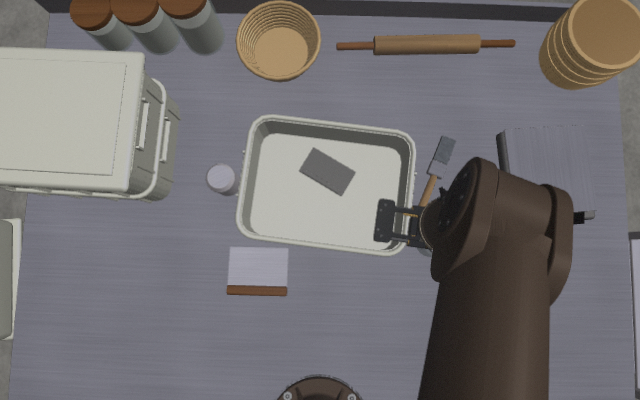

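The hand is clear, with the TCP at 0.24 m. The box is at (0.591, -0.003), and the scraper (327,172), dredger (222,179), knife (258,270) and jar and brush (side view) are where they were.

```bash
python3 -c "
from cell import sign_off
print(sign_off())"
```

```text
the job is handed in; nothing more can be done
None
```

I felt the rim with closed fingertips from piece 1 to the middle of the hand grip, lifted the hand away and handed the job in at about 13 s. No verdict was reported, so I can't confirm it was judged a pass.

**Contact force:**
- **Along the near side:** mostly 3–8 N, apart from 23 N at the first touch on piece 1, which I eased to 7 N while still on that piece.
- **At the corner and on piece 8:** it varied more, with single readings of 20–23 N, still under the 60 N limit. Pieces 7 and 8 also gave readings inside 0.2–20 N.
- **Broken contact:** on piece 8, and for about one reading at the end of the corner, the fingers came just clear of the rim for a few tenths of a second. I put them back down and felt piece 8 again.
- **At the grip:** piece 9 was steady at 3–5 N.

**Final checks:**
- **Box:** its centre moved less than 1 mm and it looks flat. It did turn about 0.02 rad (1.3°) while I rounded the corner.
- **Other things:** the scraper, dredger, bench knife, brush and jar all appear where they were at the start. I judged this by eye, and the arm partly hid the brush and jar in the top view.
- **Hand:** the fingertips are at 0.24 m, with the force reading at noise level.

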